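# Clear the jammed sample feeder and lay out the canisters

## Task

The canister with the orange collar has jammed in the sample feeder: lift it out and stand it in the white dish, and let the feeder push the three good canisters forward to its end stop before you take any of them. Then stand the yellow-capped canister on top of the aluminium puck in its middle, the red-capped one on the bench directly to the left of the puck (seen from the robot) with a gap of about one canister's width between them, and the blue-capped one on the bench midway between the brass and the chrome weight. All four must be left standing upright; leave the weights and the screwdriver where they are.

Things in the scene. Friction and masses are not known exactly. Their poses are not given: they have to be found in the camera images.
- feeder: fixed feeder, aluminium base 210 x 64 mm, 6 mm thick (canisters stand on it at y = 0); blue channel walls to z 14, black 1 N spring pusher to z 32, rear block to z 36, end stop to z 20 with its face at x = 90. Two steel gate posts at x = 50, y = +-19, 8 thick, to z 23, pass plain canisters, not a collar. Origin on the bench, mid channel; x the feed direction, away from the robot +-0.3 rad (mm)
- collared: jammed upright steel canister, black cap, 26 mm in diameter, 60 mm high, 120 g, with an orange collar 36 mm in diameter 9.5 to 14.5 mm above its underside. Origin: centre of the underside, z up. It starts at the head of the row, at feeder x = 39 mm, collar behind the gate posts; lift it straight up over 60 mm to let the row behind move on
- red: steel canister with a red cap, an upright cylinder 26 mm in diameter and 60 mm high (the cap is its top 16 mm, same diameter), 120 g; origin at the centre of its underside, z up its axis. It starts upright in the feeder behind the jam, the three in any order. Pushed to the end stop the first rests at feeder x = 77 mm, the next 26 mm apart; when one is taken, those behind close up in about 1 s
- yellow: steel canister with a yellow cap, an upright cylinder 26 mm in diameter and 60 mm high (the cap is its top 16 mm, same diameter), 120 g; origin at the centre of its underside, z up its axis. It starts upright in the feeder behind the jam, the three in any order. Pushed to the end stop the first rests at feeder x = 77 mm, the next 26 mm apart; when one is taken, those behind close up in about 1 s
- blue: steel canister with a blue cap, an upright cylinder 26 mm in diameter and 60 mm high (the cap is its top 16 mm, same diameter), 120 g; origin at the centre of its underside, z up its axis. It starts upright in the feeder behind the jam, the three in any order. Pushed to the end stop the first rests at feeder x = 77 mm, the next 26 mm apart; when one is taken, those behind close up in about 1 s
- dish: white round ceramic dish, fixed to the bench: 100 mm outer diameter, rim 14 mm high, inner floor about 85 mm in diameter and 4 mm above the bench; origin at the centre of its underside
- puck: round aluminium puck, fixed to the bench: 50 mm in diameter, 15 mm high, flat top; origin at the centre of its underside; its axes are the world's (x away from the robot, y to the robot's left)
- brass: brass (yellow metal) calibration weight with a knob top, 38 mm in diameter, 52 mm high, 400 g, loose; origin at the centre of its underside; its x axis points to the chrome weight
- chrome: silver chrome-steel calibration weight, same shape and size as the brass one, loose; stands with its axis 130 mm from that of the brass weight; origin at the centre of its underside
- screwdriver: screwdriver with a yellow handle, 180 mm long, lying on the bench at the far left, not needed; origin under its middle, x along it towards the tip
Not all that is in view belongs to the job. What is shaped like the red but turquoise is not meant. Leave any turquoise look-alike of the collared alone.

How it is judged:
By the outcome, as a careful person would: the job done as asked, in the order asked, and still so for the second after the job is handed in, with the robot touching nothing.
It also fails if it takes over 115 s, if anything falls off the work surface, if the arm or the gripper's body presses on something with over 40 N, if the wrist force passes 120 N, or if a joint passes its speed limit or range.

## Robot

A 6-joint arm with a two-finger parallel gripper is mounted at the origin on the work surface. World frame = base frame: x ahead of the robot, y to its left, z up, the work surface at z = 0. Lengths are in m, angles in rad, forces in N, time in s.
With the tool pointing down it reaches from about 0.3 to 0.85 m from the base axis. Payload 5.4 kg.
Tool frame: the origin (TCP) lies midway between the tips of the shut fingers; the grasp point (between the pads) lies 19 mm behind it (tcp_to_grasp is the distance from the TCP to the grasp point, in m); z points along the fingers, y is the direction in which the jaws open and shut (so a half turn about z gives the same grasp; the last joint's range is limited). The gripper opens to 85 mm and grips with 20 to 120 N. Pads are 22 mm wide; open, the fingers measure 114 mm over their backs; the gripper's body (76 mm by 85 mm) begins 54 mm behind the grasp point. The pads swing forward as they close: fully open they stand 13 mm farther back than shut.
Start: joints at [0.966, 0.158, 1.597, -0, 1.386, -0.21], TCP at [0.221, 0.531, 0.231] pointing down, gripper open.
Joint ranges: [-2.91, 2.91], [-0.94, 2.29], [0.18, 2.7], [-1.29, 4.43], [0.17, 2.64], [-3, 3]. Speed limits (rad/s): [2.57, 2.57, 3.14, 3.14, 3.14, 3.14].

## Interface

Orientations are given as a unit quaternion [w, x, y, z].
In Python, from bench import get_state, snapshot, camera_model, job_done, tcp_to_grasp gives the robot as it stands.
- The arm moves only by the shell command python3 -m inch 'ROWS' [FORCE]. ROWS is JSON, a list of rows, each a list of 7 numbers: the turn, a rotation vector about the tool's x, y, z in rad, then the shift along the tool's x, y, z in mm, then the opening, from -1 (shut) to 1 (fully open). In form: [[rx, ry, rz, dx, dy, dz, hand], ...]. A call has 1 to 8 rows; each row is the pose to reach, as a shift and turn from the pose commanded when the call began, along the tool's axes at that moment; what a row does not reach only later rows make up. A row lasts 1/12 s, in which the tool goes at most 41.7 mm and 7.16 degrees, less where a joint would pass 70% of its speed; a pose out of reach is approached as far as the arm can. A call with a gripper value outside its range is refused whole. The fingers move at their own pace and stop on an object; FORCE is the grip in N (left out, the last holds). Time passes only in rows, so rows that repeat a pose let the fingers close. It gives the time, the measured TCP pose, the force and the opening at its end, in the units of the state.
- get_state(): the state, without advancing time (a new reading comes with each control period).
- snapshot(name): name is "scene" or "top" or "wrist"; returns (picture, depth): 480x640x3 uint8, red, green, blue; 480x640 float32, m along the optical axis (not along the pixel's ray), 0 where there is no reading.
- camera_model(name): a dict with "fx", "fy", "cx", "cy" (pixels), "xyz" and "rotation" of the camera in the world. Camera axes: x right, y down, z forward; pixel columns grow to the right and rows downward; lengths in m; the calibration is good to about 2 mm. A picture is of the moment at which its call begins: read the wrist's pose just before it. camera_model takes no time and is no camera call; for the wrist camera it gives the pose at the moment of the call.
- job_done(): hands the job in, once; it reports no verdict.
The state is a dict: "t": time; "q": joint angles; "dq": joint speeds; "joint_torque": joint torques, N m; "ee_pos": TCP position; "tool_rot": TCP orientation; "ft_force": force on the tool from outside, world axes, zero at the start; "torque": the same for the moment, N m; "gripper_width": finger opening in m.
Only numpy, scipy, OpenCV 4.12 (cv2) and the standard library are available. Lean on these libraries where they do the work, as an engineer would, in place of code of your own. Each camera call takes 0.05 s, during which the arm holds its last target.

## Working session

There is one attempt and no reset: what is moved stays moved. The work goes in short steps, Python scripts to look and compute and a shell command to move; the robot and the scene stay as the last step left them, time stands still between calls to the robot, and variables do not carry over. Pictures are saved under pics/ and viewed, and the job is handed in when it is done.

```bash
ls; mkdir -p pics; python3 - <<'E'
from bench import *
import cv2,numpy as np
s=get_state();print(s['t'],s['ee_pos'],s['tool_rot'],s['gripper_width'],tcp_to_grasp)
for n in ['scene','top']:
    p,d=snapshot(n);cv2.imwrite(f'pics/{n}0.png',p[:,:,::-1]);np.savez(f'{n}0.npz',p=p,d=d)
    c=camera_model(n);print(n,c)
E
```

```text
pics
0.0 [0.22083464 0.53025327 0.23032015] [-3.86828420e-04  1.96118544e-01  9.80579738e-01 -8.62736047e-04] 0.08534085439404823 0.0187
scene {'fx': 526.2115928788984, 'fy': 526.2115928788984, 'cx': 332.1958761654824, 'cy': 247.342185841044, 'xyz': array([ 0.93818809, -0.51967805,  0.83528587]), 'rotation': array([-0.33270366,  0.88462381,  0.3057756 , -0.11510984])}
top {'fx': 529.6049502494795, 'fy': 529.6049502494795, 'cx': 311.67501747114045, 'cy': 244.1128286107913, 'xyz': array([ 0.34423789, -0.00937477,  1.05428542]), 'rotation': array([-0.07104848,  0.70921588, -0.69754048,  0.07349981])}
```

View pics/scene0.png

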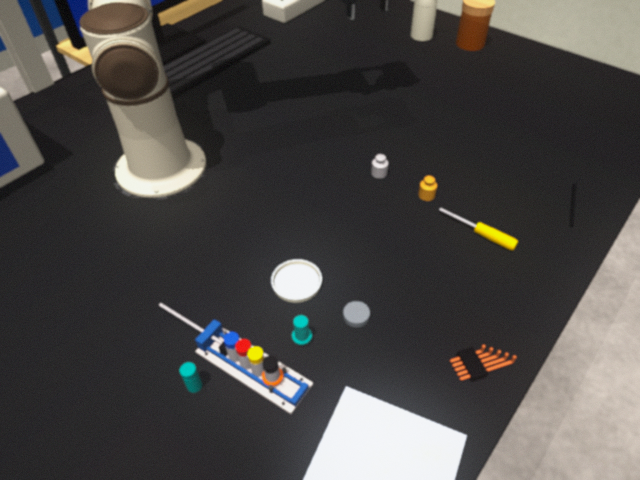

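View pics/top0.png

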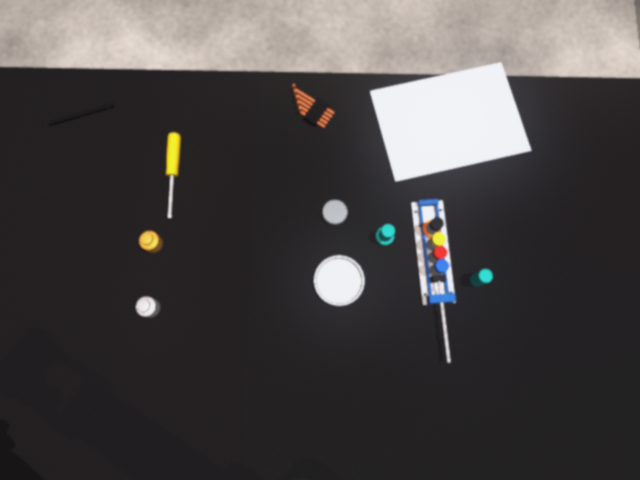

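Top view: the feeder is at about (433,250), with the jammed black-cap canister at (436,224) and yellow, red and blue behind it at (439,239), (440,253) and (442,266). The dish is at (339,281), puck (335,212), brass (150,241), chrome (147,307). The turquoise collared look-alike (387,234) and turquoise plain one (485,276) are not meant.

```bash
cat > h.py <<'E'
from bench import *
import cv2,numpy as np
from scipy.spatial.transform import Rotation as R
def rot(q): return R.from_quat([q[1],q[2],q[3],q[0]]).as_matrix()
def cloud(c,d):
    v,u=np.mgrid[:480,:640]
    P=np.stack([(u-c['cx'])/c['fx']*d,(v-c['cy'])/c['fy']*d,d],-1)
    W=P@rot(c['rotation']).T+np.array(c['xyz']); W[d<=0]=np.nan
    return W
def pix2z(c,uv,z):
    r=rot(c['rotation'])@np.array([(uv[0]-c['cx'])/c['fx'],(uv[1]-c['cy'])/c['fy'],1]); o=np.array(c['xyz'])
    return o+r*(z-o[2])/r[2]
def proj(c,X):
    p=rot(c['rotation']).T@(np.asarray(X)-np.array(c['xyz'])); return p[0]/p[2]*c['fx']+c['cx'],p[1]/p[2]*c['fy']+c['cy']
def tool():
    s=get_state();return s,rot(s['tool_rot'])
def go(xyz):
    s,M=tool();print('d tool mm',np.round(M.T@(np.array(xyz)-s['ee_pos'])*1000,1))
E
python3 - <<'E'
from h import *
for n in ['top','scene']:
    z=np.load(n+'0.npz');c=camera_model(n);W=cloud(c,z['d']);p=z['p']
    print(n,'bench z',np.nanmedian(W[200:300,200:300,2]), np.nanstd(W[200:240,230:280,2]))
    up=cv2.resize(p[180:340,300:520] if n=='top' else p[250:430,150:400],None,fx=3.2,fy=3.2,interpolation=cv2.INTER_CUBIC);cv2.imwrite(f'pics/{n}0c.png',up[:,:,::-1])
    h=cv2.cvtColor(p,cv2.COLOR_RGB2HSV).astype(int);H,S,V=h[...,0],h[...,1],h[...,2]
    ms={'yellow':(H>22)&(H<35)&(S>150)&(V>120),'red':((H<6)|(H>174))&(S>150)&(V>100),'blue':(H>105)&(H<125)&(S>150)&(V>90),'orange':(H>8)&(H<20)&(S>150)&(V>100),'turq':(H>80)&(H<95)&(S>120)&(V>70),'white':(S<40)&(V>120)}
    for k,m in ms.items():
        nn,l,st,ce=cv2.connectedComponentsWithStats(m.astype(np.uint8))
        for i in range(1,nn):
            if 15<st[i,4]<4000:
                w=W[l==i]; 
                print(k,st[i,4],np.round(ce[i],1),np.round(np.nanmedian(w,0),4),'zmax',np.round(np.nanpercentile(w[:,2],90),3))
E
```

```text
top bench z -0.0005150146549786072 0.001978495700940273
yellow 526 [172.6 153.4] [0.7446 0.2783 0.0227] zmax 0.026
yellow 127 [437.6 238.6] [ 0.5642 -0.2526  0.0655] zmax 0.068
yellow 122 [149.9 240.5] [0.5561 0.304  0.0477] zmax 0.052
red 123 [439.2 252.2] [ 0.5384 -0.2537  0.0654] zmax 0.068
blue 108 [428.8 202.6] [ 0.6507 -0.2486  0.019 ] zmax 0.021
blue 135 [441.1 265.8] [ 0.5119 -0.2569  0.0653] zmax 0.068
blue 272 [440.3 295.6] [ 0.4559 -0.2606  0.0346] zmax 0.037
orange 315 [302.7 100.6] [0.8752 0.0127 0.0075] zmax 0.02
orange 165 [325.2 117.3] [ 0.8381 -0.0352  0.007 ] zmax 0.01
orange 42 [426.9 230.1] [ 0.5898 -0.241   0.0199] zmax 0.024
orange 142 [150.2 241.1] [0.5562 0.309  0.0229] zmax 0.036
turq 349 [385.4 234.2] [ 0.5769 -0.1561  0.0335] zmax 0.06
turq 204 [485.  275.7] [ 0.4959 -0.342   0.0585] zmax 0.061
white 174 [170.2 196.8] [0.6546 0.2795 0.0133] zmax 0.017
white 470 [334.7 211.4] [ 0.6292 -0.0574  0.0145] zmax 0.017
white 257 [444.2 228.4] [ 0.5987 -0.2811  0.005 ] zmax 0.009
white 705 [419.5 251.9] [ 0.5496 -0.2293  0.0055] zmax 0.008
white 181 [428.2 212.8] [ 
[... 2799 characters left out ...]
] [0.434  0.3007 0.0353] zmax 0.052
white 138 [457.2 216.9] [0.6534 0.2825 0.0153] zmax 0.019
white 1764 [296.1 279.8] [ 0.4862 -0.0603  0.0059] zmax 0.014
white 478 [356. 312.] [ 0.6291 -0.0539  0.0159] zmax 0.018
white 214 [180.8 317. ] [ 0.3848 -0.2658  0.0265] zmax 0.029
white 18 [225.2 330.3] [ 0.4598 -0.23    0.0076] zmax 0.009
white 131 [216.3 342.5] [ 0.4696 -0.2609  0.0084] zmax 0.029
white 975 [246.3 380.3] [ 0.5612 -0.2778  0.0064] zmax 0.009
white 333 [244.3 362.7] [ 0.5461 -0.2628  0.0275] zmax 0.045
white 200 [295.7 374.2] [ 0.6204 -0.2171  0.0067] zmax 0.009
white 61 [271.  376.7] [ 0.6036 -0.2578  0.0377] zmax 0.046
white 263 [287.4 387.1] [ 0.6251 -0.2439  0.0069] zmax 0.009
```

```bash
python3 - <<'E'
import os
print([f for f in os.listdir('pics')])
E
```

```text
['top0c.png', 'scene0.png', 'scene0c.png', 'top0.png']
```

View crops.

View pics/top0c.png

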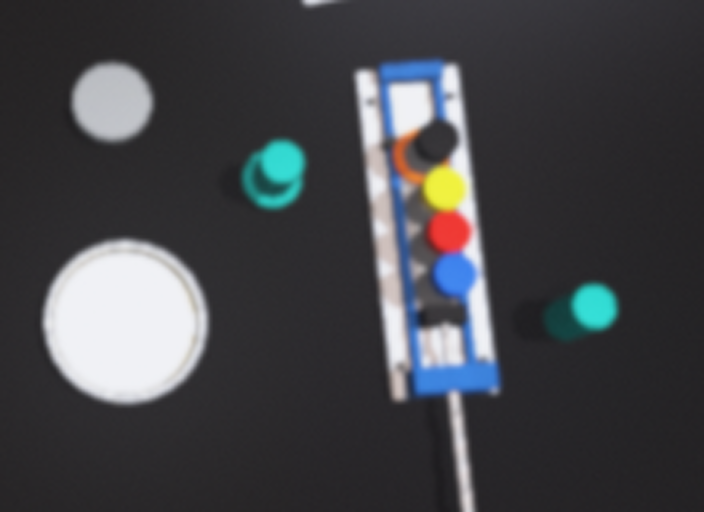

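View pics/scene0c.png

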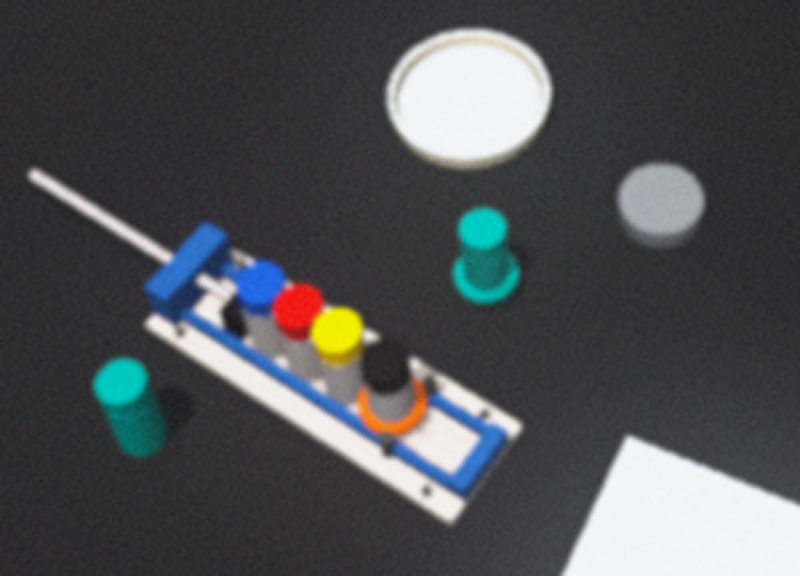

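```bash
python3 - <<'E'
from h import *
p,d=snapshot('wrist');cv2.imwrite('pics/w0.png',p[:,:,::-1])
s,M=tool();c=camera_model('wrist');print(c['fx'],M.T@(np.array(c['xyz'])-s['ee_pos'])*1000,'\n',np.round(M.T@rot(c['rotation']),3))
go([.50,.25,.25]);go([.565,-.255,.25]);print(np.round(M,3))
# feed yaw & two-view circle estimates
for n in ['top','scene']:
    c=camera_model(n);z=np.load(n+'0.npz');p=z['p'];W=cloud(c,z['d'])
    print(n)
    h=cv2.cvtColor(p,cv2.COLOR_RGB2HSV).astype(int)
    # top-surface points by height windows
    def fit(box,zlo,zhi,nm):
        u0,u1,v0,v1=box; w=W[v0:v1,u0:u1].reshape(-1,3); w=w[(w[:,2]>zlo)&(w[:,2]<zhi)]
        cc,r=cv2.minEnclosingCircle(w[:,:2].astype(np.float32)*1000); print(nm,len(w),np.round(w.mean(0),4),np.round(cc,1),round(r,1),'medz',np.round(np.median(w[:,2]),4))
    B={'top':dict(puck=(315,355,192,232),dish=(308,370,250,310),br=(130,170,222,260),ch=(128,165,288,325)),
       'scene':dict(puck=(335,378,295,332),dish=(262,330,255,305),br=(412,445,172,205),ch=(365,395,150,182))}[n]
    fit(B['puck'],.008,.025,'puck');fit(B['dish'],.009,.022,'dishrim');fit(B['br'],.044,.06,'brknob');fit(B['ch'],.044,.06,'chknob')
    fit(B['br'],.02,.04,'br');fit(B['ch'],.02,.04,'ch')
E
```

```text
344.555995279629 [  73.89073907    0.97989924 -142.07954039] 
 [[ 0.    -0.957 -0.29 ]
 [ 1.     0.    -0.   ]
 [ 0.    -0.29   0.957]]
d tool mm [-365.4 -151.5  -19.3]
d tool mm [-619.7 -592.7  -18.8]
[[-0.923  0.385 -0.001]
 [ 0.385  0.923 -0.001]
 [ 0.    -0.001 -1.   ]]
top
puck 463 [ 0.6276 -0.0563  0.0144] [628.3 -56.3] 25.3 medz 0.0145
dishrim 342 [ 0.4905 -0.0668  0.013 ] [488.2 -65.9] 49.7 medz 0.0129
brknob 120 [0.558  0.3099 0.0497] [558.8 310.7] 12.2 medz 0.0498
chknob 128 [0.4287 0.3055 0.0497] [428.6 306.3] 11.9 medz 0.0499
br 194 [0.5548 0.3053 0.0326] [559.1 310.1] 19.7 medz 0.0337
ch 209 [0.4272 0.3007 0.0325] [428.7 306. ] 19.3 medz 0.0334
scene
puck 518 [ 0.6307 -0.055   0.0155] [629.3 -53.3] 26.1 medz 0.0158
dishrim 398 [ 0.4886 -0.0612  0.0137] [490.2 -62.5] 51.7 medz 0.014
brknob 78 [0.5606 0.3116 0.0513] [560.6 313.4] 12.9 medz 0.0515
chknob 70 [0.4314 0.307  0.0514] [430.5 308.3] 12.8 medz 0.0518
br 171 [0.5637 0.305  0.0325] [560.4 312.7] 19.9 medz 0.0344
ch 162 [0.4347 0.3011 0.0322] [430.3 307.7] 19.4 medz 0.0342
```

View pics/w0.png

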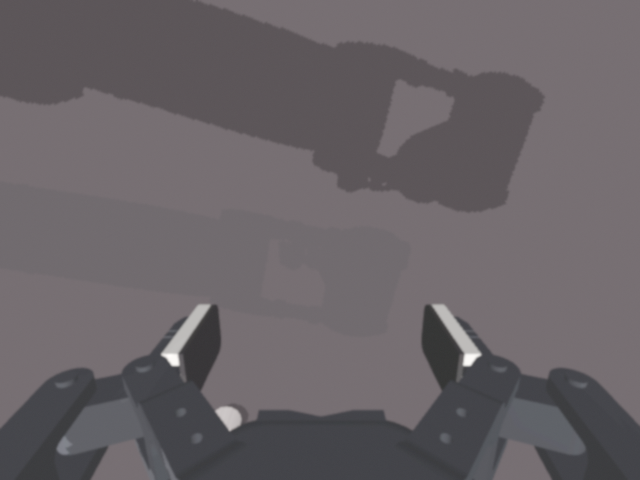

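Wrist view: only bench, with the robot's shadow and the chrome knob at (230,418). Now moving above the feeder.

```bash
python3 -m inch '[[0,0,-0.1,-310,-296,-10,1],[0,0,-0.2,-310,-296,-10,1],[0,0,-0.3,-310,-296,-10,1],[0,0,-0.4,-310,-296,-10,1],[0,0,-0.465,-310,-296,-10,1],[0,0,-0.465,-310,-296,-10,1],[0,0,-0.465,-310,-296,-10,0.3],[0,0,-0.465,-310,-296,-10,0.3]]' 40; python3 -c "
from h import *
go([.52,-.258,.25]);go([.52,-.258,.30])
s,M=tool();print(np.round(M,3))"
```

```text
t: 0.82
ee_pos: [0.3551, 0.2241, 0.239]
tool_rot: [0.0, -0.035, 0.999, 0.0]
ft_force: [0.1, 0.1, -0.6]
gripper_width: 0.0639
d tool mm [-130.4 -492.5  -11. ]
d tool mm [-130.4 -492.5  -61. ]
[[-0.997 -0.071  0.   ]
 [-0.071  0.997  0.   ]
 [-0.     0.    -1.   ]]
```

```bash
python3 -m inch '[[0,0,0,-70,-270,-11,0.3],[0,0,0,-70,-270,-11,0.3],[0,0,0,-70,-270,-11,0.3],[0,0,0,-70,-270,-11,0.3],[0,0,0,-70,-270,-11,0.3],[0,0,0,-70,-270,-11,0.3],[0,0,0,-70,-270,-11,0.3],[0,0,0,-70,-270,-11,0.3]]'; python3 -c "
from h import *
go([.52,-.258,.25])"
```

```text
t: 1.48
ee_pos: [0.4448, -0.0433, 0.2502]
tool_rot: [0.0, -0.032, 0.999, -0.001]
ft_force: [1.4, 0.6, -0.1]
gripper_width: 0.0557
d tool mm [ -61.2 -219.1    0.6]
```

```bash
python3 -m inch '[[0,0,0,-61,-219,0,0.3],[0,0,0,-61,-219,0,0.3],[0,0,0,-61,-219,0,0.3],[0,0,0,-61,-219,0,0.3],[0,0,0,-61,-219,0,0.3],[0,0,0,-61,-219,0,0.3],[0,0,0,-61,-219,0,0.3],[0,0,0,-61,-219,0,0.3]]'; python3 - <<'E'
from h import *
s,M=tool();c=camera_model('wrist');p,d=snapshot('wrist');cv2.imwrite('pics/w1.png',p[:,:,::-1]);np.savez('w1.npz',p=p,d=d,**{k:np.array(v) for k,v in c.items()})
print(s['ee_pos'],c['xyz'],c['rotation'])
W=cloud(c,d)
h=cv2.cvtColor(p,cv2.COLOR_RGB2HSV).astype(int);H,S,V=h[...,0],h[...,1],h[...,2]
# tops at z .06-.07
m=(W[...,2]>.060)&(W[...,2]<.072)
nn,l,st,ce=cv2.connectedComponentsWithStats(m.astype(np.uint8))
for i in range(1,nn):
    if st[i,4]>100: print(st[i],np.round(ce[i]),np.round(np.nanmedian(W[l==i],0),4))
for k,mm in {'yellow':(H>22)&(H<35)&(S>150),'red':((H<6)|(H>174))&(S>150),'blue':(H>105)&(H<125)&(S>150),'black':(V<60)}.items():
    w=W[mm&m]; 
    if len(w): print(k,len(w),np.round(np.nanmean(w,0),4),[np.round(v,1) for v in cv2.minEnclosingCircle(w[:,:2].astype(np.float32)*1000)])
E
```

```text
t: 2.15
ee_pos: [0.5198, -0.2528, 0.2493]
tool_rot: [-0.001, -0.035, 0.999, 0.001]
ft_force: [0.7, 0.6, 0.4]
gripper_width: 0.0555
[ 0.51977182 -0.25276497  0.24931017] [ 0.446631   -0.25712384  0.3914922 ] [0.09936395 0.67492841 0.72325863 0.10721658]
[ 302  200   27   77 1574] [316. 238.] [ 0.5384 -0.2555  0.0654]
[305 280  25  24 483] [317. 292.] [ 0.5952 -0.2504  0.0653]
yellow 481 [ 0.5652 -0.253   0.0652] [array([ 565.7, -253.5]), np.float64(13.3)]
red 466 [ 0.5393 -0.2549  0.0654] [array([ 539.9, -255.3]), np.float64(12.7)]
blue 94 [ 0.5177 -0.2562  0.0651] [array([ 552.4, -258. ]), np.float64(51.1)]
black 390 [ 0.5942 -0.2503  0.0651] [array([ 595. , -250.4]), np.float64(11.9)]
```

View pics/w1.png

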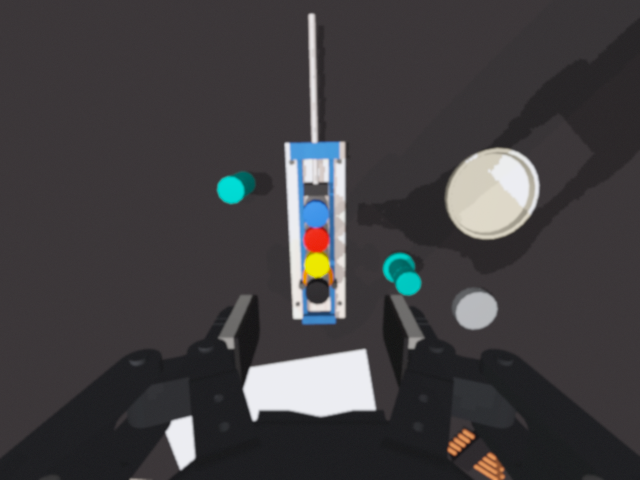

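Wrist view at (316,212..291): black, yellow, red, blue caps in one line at x 317, orange collar under black at (318,275); turquoise ones at (231,189) and (402,275). The jammed one is (317,291): black cap, orange collar, inside the feeder. One enlarged crop to confirm, with exact offsets.

```bash
python3 - <<'E'
from h import *
z=np.load('w1.npz');c={k:z[k] for k in z.files if k not in 'pd'};W=cloud(c,z['d'])
cv2.imwrite('pics/w1c.png',cv2.resize(z['p'][130:330,210:420],None,fx=2.8,fy=2.8,interpolation=cv2.INTER_CUBIC)[:,:,::-1])
for nm,(u0,u1,v0,v1),zl,zh in [('dish',(430,555,135,250),.009,.022),('puck',(445,505,280,335),.008,.025)]:
    w=W[v0:v1,u0:u1].reshape(-1,3);w=w[(w[:,2]>zl)&(w[:,2]<zh)];print(nm,len(w),w.mean(0),cv2.minEnclosingCircle(w[:,:2].astype(np.float32)*1000))
go([.5955,-.2505,.030])
E
```

```text
dish 1262 [ 0.48867289 -0.06076989  0.0125489 ] ((489.846923828125, -64.91079711914062), 49.9825553894043)
puck 1284 [ 0.62833092 -0.05681726  0.01408208] ((629.7009887695312, -55.36186218261719), 25.394121170043945)
d tool mm [-75.9  -4.3 219.4]
```

View pics/w1c.png

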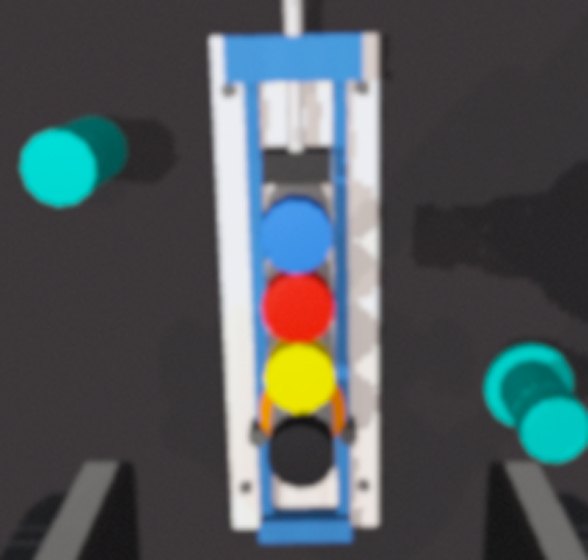

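Crop: black cap with the orange collar at (300,420) behind the two gate posts – confirmed. Moving over it.

```bash
python3 -m inch '[[0,0,0,-38,0,0,0.3],[0,0,0,-76,0,0,0.3],[0,0,0,-76,0,40,0.3],[0,0,0,-76,0,80,0.3],[0,0,0,-76,0,120,0.3],[0,0,0,-76,0,140,0.3],[0,0,0,-76,0,140,0.3],[0,0,0,-76,0,140,0.3]]'; python3 -c "
from h import *
s,M=tool();print(s['ee_pos'],np.arctan2(-M[0,1],M[1,1]));go([.5955,-.2505,.030])"
```

```text
t: 2.87
ee_pos: [0.5951, -0.2454, 0.1096]
tool_rot: [-0.001, -0.036, 0.999, 0.001]
ft_force: [-1.5, 0.8, 0.3]
gripper_width: 0.0555
[ 0.59513094 -0.24544439  0.10955891] 0.0717454694961788
d tool mm [-0.2 -5.2 79.5]
```

```bash
python3 -m inch '[[0,0,-0.01,0,-5,20,0.3],[0,0,-0.01,0,-5,50,0.3],[0,0,-0.01,0,-5,70,0.3],[0,0,-0.01,0,-5,80,0.3],[0,0,-0.01,0,-5,80,0.3],[0,0,-0.01,0,-5,80,0.3]]'; python3 -c "
from h import *
go([.5955,-.2505,.030])"
```

```text
t: 3.37
ee_pos: [0.5974, -0.2528, 0.0324]
tool_rot: [0.001, -0.04, 0.999, -0.001]
ft_force: [-0.1, -0.8, 0.2]
gripper_width: 0.0554
d tool mm [1.8 2.5 2.4]
```

```bash
python3 -m inch '[[0,0,0,2,2,2,0.3],[0,0,0,2,2,2,0.3],[0,0,0,2,2,2,0.3]]'; python3 -c "
from h import *
go([.5955,-.2505,.030])"
```

```text
t: 3.62
ee_pos: [0.5948, -0.2509, 0.0296]
tool_rot: [0.001, -0.04, 0.999, -0.001]
ft_force: [-0.3, 0.2, 0.8]
gripper_width: 0.0555
d tool mm [-0.8  0.3 -0.4]
```

```bash
python3 -m inch '[[0,0,0,0,0,0,-1],[0,0,0,0,0,0,-1],[0,0,0,0,0,0,-1],[0,0,0,0,0,0,-1],[0,0,0,0,0,0,-1],[0,0,0,0,0,0,-1],[0,0,0,0,0,0,-1],[0,0,0,0,0,0,-1]]' 45
```

```text
t: 4.28
ee_pos: [0.5943, -0.2509, 0.0286]
tool_rot: [0.0, -0.04, 0.999, -0.0]
ft_force: [-1.2, -0.6, 5.8]
gripper_width: 0.025
```

```bash
python3 -m inch '[[0,0,0,0,0,-8,-1],[0,0,0,0,0,-20,-1],[0,0,0,0,0,-40,-1],[0,0,0,0,0,-60,-1],[0,0,0,0,0,-80,-1],[0,0,0,0,0,-100,-1],[0,0,0,0,0,-110,-1],[0,0,0,0,0,-110,-1]]'; python3 - <<'E'
from h import *
p,d=snapshot('scene');cv2.imwrite('pics/s1.png',cv2.resize(p[230:430,150:400],None,fx=3,fy=3,interpolation=cv2.INTER_CUBIC)[:,:,::-1])
go([.489,-.0645,.14])
E
```

```text
t: 4.95
ee_pos: [0.5956, -0.2512, 0.1417]
tool_rot: [0.002, -0.04, 0.999, -0.001]
ft_force: [-0.0, -0.0, 0.3]
gripper_width: 0.0251
d tool mm [ 90.3 194.1  -1. ]
```

View pics/s1.png

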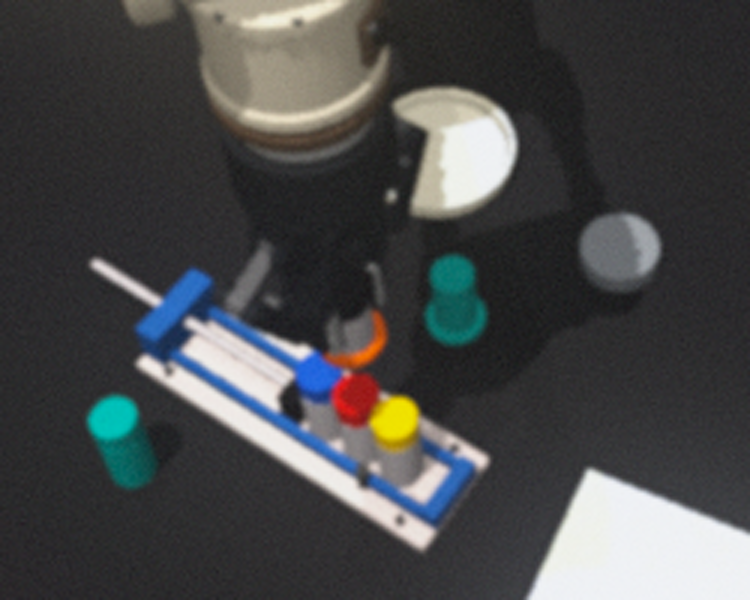

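The collared canister is held, clear of the row; the three good ones are already advancing, yellow (397,420), red (355,397), blue (319,376). Moving on to the dish.

```bash
python3 -m inch '[[0,0,0,15,32,0,-1],[0,0,0,30,65,0,-1],[0,0,0,46,98,0,-1],[0,0,0,61,130,0,-1],[0,0,0,76,163,0,-1],[0,0,0,90,194,0,-1],[0,0,0,90,194,0,-1],[0,0,0,90,194,0,-1]]'; python3 -c "
from h import *
go([.489,-.0645,.027])"
```

```text
t: 5.67
ee_pos: [0.4869, -0.0626, 0.1363]
tool_rot: [-0.002, -0.041, 0.999, 0.001]
ft_force: [0.3, -1.1, -1.7]
gripper_width: 0.0248
d tool mm [ -2.3  -2.3 109.3]
```

```bash
python3 -m inch '[[0,0,0,-1,-1,35,-1],[0,0,0,-2,-2,65,-1],[0,0,0,-2,-2,85,-1],[0,0,0,-2,-2,97,-1],[0,0,0,-2,-2,100,-1],[0,0,0,-2,-2,100,-1],[0,0,0,-2,-2,100,-1]]'; python3 -c "
from h import *
go([.489,-.0645,.027])"
```

```text
t: 6.25
ee_pos: [0.4916, -0.0669, 0.0385]
tool_rot: [0.0, -0.04, 0.999, -0.0]
ft_force: [-1.2, -0.1, -1.2]
gripper_width: 0.025
d tool mm [ 2.4  2.7 11.5]
```

```bash
python3 -m inch '[[0,0,0,2,2,3,-1],[0,0,0,2,2,6,-1],[0,0,0,2,2,9,-1],[0,0,0,2,2,10,-1],[0,0,0,2,2,10,-1],[0,0,0,2,2,10,-1],[0,0,0,2,2,10,-1]]'; python3 -c "
from h import *
go([.489,-.0645,.027])"
```

```text
t: 6.83
ee_pos: [0.4889, -0.0644, 0.0282]
tool_rot: [0.0, -0.04, 0.999, -0.0]
ft_force: [0.5, 0.4, -1.9]
gripper_width: 0.025
d tool mm [-0.1 -0.1  1.2]
```

```bash
python3 -m inch '[[0,0,0,0,0,0.5,-1],[0,0,0,0,0,1,-1],[0,0,0,0,0,1.5,-1],[0,0,0,0,0,1.5,-1]]'; python3 -c "
from h import *
go([.489,-.0645,.027])"
```

```text
t: 7.17
ee_pos: [0.4888, -0.0644, 0.0266]
tool_rot: [0.0, -0.04, 0.999, -0.0]
ft_force: [-0.2, -0.4, -1.3]
gripper_width: 0.0248
d tool mm [-0.2 -0.1 -0.4]
```

```bash
python3 -m inch '[[0,0,0,0,0,0.5,-1],[0,0,0,0,0,1,-1],[0,0,0,0,0,1,-1]]'; python3 -m inch '[[0,0,0,0,0,0,-1],[0,0,0,0,0,0,-1]]'
```

```text
t: 7.42
ee_pos: [0.489, -0.0644, 0.0265]
tool_rot: [-0.0, -0.04, 0.999, 0.0]
ft_force: [-4.1, 0.7, 8.6]
gripper_width: 0.0248
t: 7.58
ee_pos: [0.489, -0.0644, 0.0265]
tool_rot: [-0.0, -0.04, 0.999, -0.0]
ft_force: [-3.9, 1.2, 8.1]
gripper_width: 0.025
```

Contact (8 N). Back off slightly and open.

```bash
python3 -m inch '[[0,0,0,0,0,-0.8,-1],[0,0,0,0,0,-0.8,-1],[0,0,0,0,0,-0.8,0.3],[0,0,0,0,0,-0.8,0.3],[0,0,0,0,0,-0.8,0.3],[0,0,0,0,0,-0.8,0.3],[0,0,0,0,0,-0.8,0.3],[0,0,0,0,0,-0.8,0.3]]'; python3 -m inch '[[0,0,0,0,0,-15,0.3],[0,0,0,0,0,-40,0.3],[0,0,0,0,0,-75,0.3],[0,0,0,0,0,-110,0.3],[0,0,0,0,0,-140,0.3],[0,0,0,0,-40,-170,0.3],[0,0,0,0,-80,-190,0.3],[0,0,0,0,-100,-190,0.3]]';python3 - <<'E'
from h import *
for n in ['top','scene','wrist']:
    c=camera_model(n);p,d=snapshot(n);cv2.imwrite(f'pics/{n}2.png',p[:,:,::-1]);np.savez(f'{n}2.npz',p=p,d=d,**{k:np.array(v) for k,v in c.items()})
    W=cloud(c,d);h=cv2.cvtColor(p,cv2.COLOR_RGB2HSV).astype(int);H,S,V=h[...,0],h[...,1],h[...,2]
    m=(W[...,2]>.058)&(W[...,2]<.072)&(W[...,0]>.3)
    for k,mm in {'yellow':(H>22)&(H<35)&(S>150),'red':((H<6)|(H>174))&(S>150),'blue':(H>105)&(H<125)&(S>150),'black':(V<60)}.items():
        w=W[mm&m]
        if len(w)>20: print(n,k,len(w),np.round(np.nanmedian(w,0),4))
s,M=tool();print(s['t'],s['ee_pos'])
E
```

```text
t: 8.25
ee_pos: [0.4887, -0.0644, 0.0263]
tool_rot: [-0.0, -0.04, 0.999, 0.0]
ft_force: [0.2, -0.4, -0.1]
gripper_width: 0.0553
t: 8.92
ee_pos: [0.4987, -0.1666, 0.221]
tool_rot: [0.003, -0.041, 0.999, -0.002]
ft_force: [-0.2, 0.5, 0.6]
gripper_width: 0.0554
top black 97 [ 0.488  -0.0637  0.0637]
scene yellow 213 [ 0.6344 -0.2466  0.0665]
scene red 188 [ 0.6081 -0.2493  0.0667]
scene blue 177 [ 0.5822 -0.2515  0.0664]
scene black 124 [ 0.4918 -0.0641  0.0647]
wrist blue 95 [ 0.5713 -0.25    0.0641]
wrist black 571 [ 0.4903 -0.066   0.0633]
9.0667 [ 0.49705837 -0.16585767  0.21708912]
```

View pics/wrist2.png

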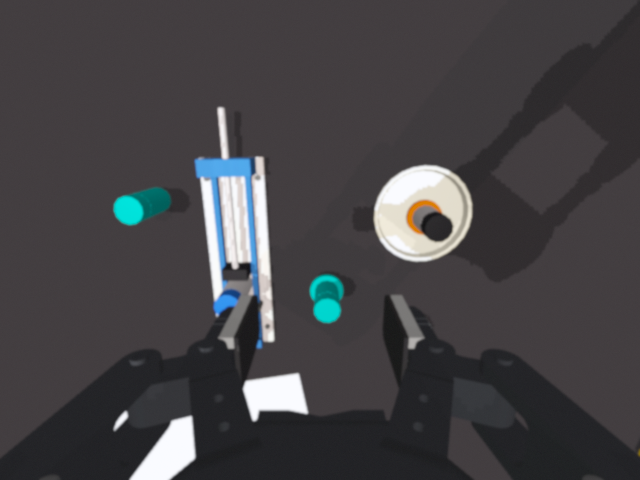

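View pics/scene2.png

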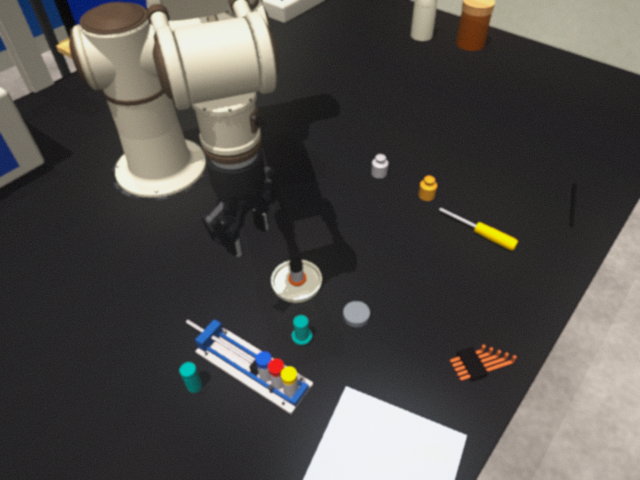

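Wrist/scene: collared canister upright in the dish (scene (297,275)); yellow is at the end stop (289,375), with red and blue close behind (276,367), (264,359). Now yellow.

```bash
python3 -c "
from h import *
go([.633,-.2473,.10])"
```

```text
d tool mm [-129.1  -91.6  117.3]
```

```bash
python3 -m inch '[[0,0,0,-32,-22,0,0.3],[0,0,0,-64,-45,0,0.3],[0,0,0,-96,-70,0,0.3],[0,0,0,-129,-92,20,0.3],[0,0,0,-129,-92,55,0.3],[0,0,0,-129,-92,90,0.3],[0,0,0,-129,-92,110,0.3],[0,0,0,-129,-92,110,0.3]]'; python3 -m inch '[[0,0,0,0,0,0,0.3],[0,0,0,0,0,0,0.3]]'; python3 - <<'E'
from h import *
go([.633,-.2473,.03])
n='wrist';c=camera_model(n);p,d=snapshot(n);cv2.imwrite(f'pics/{n}3.png',p[:,:,::-1])
W=cloud(c,d);h=cv2.cvtColor(p,cv2.COLOR_RGB2HSV).astype(int);H,S,V=h[...,0],h[...,1],h[...,2]
m=(W[...,2]>.058)&(W[...,2]<.072)&(W[...,0]>.3)
for k,mm in {'yellow':(H>22)&(H<35)&(S>150),'red':((H<6)|(H>174))&(S>150),'blue':(H>105)&(H<125)&(S>150)}.items():
        w=W[mm&m]
        if len(w)>20: print(n,k,len(w),np.round(np.nanmedian(w,0),4))
E
```

```text
t: 9.73
ee_pos: [0.6285, -0.2413, 0.0981]
tool_rot: [-0.006, -0.041, 0.999, 0.004]
ft_force: [-1.9, 0.5, -1.4]
gripper_width: 0.0557
t: 9.9
ee_pos: [0.6337, -0.2451, 0.1082]
tool_rot: [0.001, -0.04, 0.999, -0.001]
ft_force: [0.0, 0.7, 0.8]
gripper_width: 0.0551
d tool mm [ 1.  -2.  78.2]
wrist yellow 1464 [ 0.6333 -0.2467  0.0654]
wrist red 1568 [ 0.6077 -0.2489  0.0654]
wrist blue 1438 [ 0.5829 -0.2509  0.0654]
```

View pics/wrist3.png

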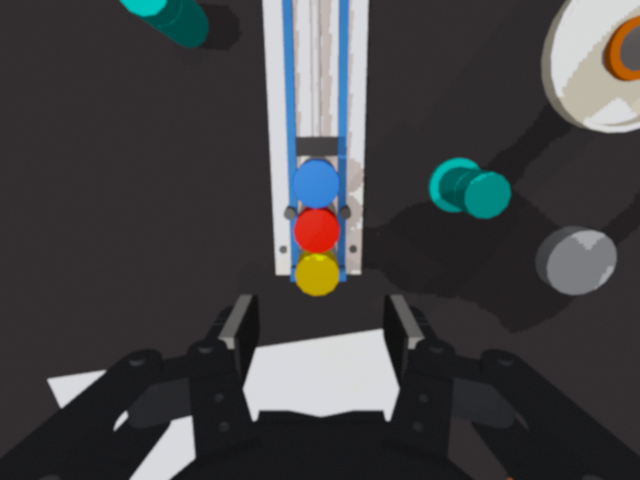

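Yellow (317,275) at the end stop, red (317,230), blue (316,184) contiguous behind. Grasping yellow.

```bash
python3 -m inch '[[0,0,0,0.5,-1.5,25,0.3],[0,0,0,0.5,-1.5,50,0.3],[0,0,0,0.5,-1.5,68,0.3],[0,0,0,0.5,-1.5,77,0.3],[0,0,0,0.5,-1.5,77,0.3],[0,0,0,0.5,-1.5,77,0.3],[0,0,0,0.5,-1.5,77,0.3]]'; python3 -m inch '[[0,0,0,0,0,0,-1],[0,0,0,0,0,0,-1],[0,0,0,0,0,0,-1],[0,0,0,0,0,0,-1],[0,0,0,0,0,0,-1],[0,0,0,0,0,0,-1],[0,0,0,0,0,0,-1],[0,0,0,0,0,0,-1]]'
```

```text
t: 10.53
ee_pos: [0.6339, -0.2478, 0.032]
tool_rot: [0.002, -0.04, 0.999, -0.001]
ft_force: [0.1, -0.8, 0.1]
gripper_width: 0.0555
t: 11.2
ee_pos: [0.6332, -0.2474, 0.0309]
tool_rot: [0.001, -0.04, 0.999, -0.001]
ft_force: [-1.2, 0.3, 5.4]
gripper_width: 0.0249
```

```bash
python3 -m inch '[[0,0,0,0,0,-8,-1],[0,0,0,0,0,-20,-1],[0,0,0,0,0,-45,-1],[0,0,0,0,0,-75,-1],[0,0,0,0,0,-100,-1],[0,0,0,0,0,-110,-1],[0,0,0,0,0,-110,-1],[0,0,0,0,0,-110,-1]]'; python3 -c "
from h import *
go([.629,-.055,.14])"
```

```text
t: 11.87
ee_pos: [0.6321, -0.2468, 0.1391]
tool_rot: [-0.0, -0.04, 0.999, 0.0]
ft_force: [0.1, -0.0, -1.2]
gripper_width: 0.0249
d tool mm [-12.3 191.4  -0.9]
```

```bash
python3 -m inch '[[0,0,0,-2,30,0,-1],[0,0,0,-4,65,0,-1],[0,0,0,-7,100,0,-1],[0,0,0,-9,135,0,-1],[0,0,0,-11,170,0,-1],[0,0,0,-12,191,0,-1],[0,0,0,-12,191,0,-1],[0,0,0,-12,191,0,-1]]';python3 -m inch '[[0,0,0,0,0,0,-1],[0,0,0,0,0,0,-1]]'; python3 - <<'E'
from h import *
go([.629,-.055,.0399])
for n in ['scene','top','wrist']:
  c=camera_model(n);p,d=snapshot(n);cv2.imwrite(f'pics/{n}4.png',p[:,:,::-1])
  W=cloud(c,d);h=cv2.cvtColor(p,cv2.COLOR_RGB2HSV).astype(int);H,S,V=h[...,0],h[...,1],h[...,2]
  m=(W[...,2]>.14)&(W[...,2]<.2)&(W[...,0]>.3)
  w=W[m&(H>22)&(H<35)&(S>150)];print(n,len(w),np.nanmedian(w,0))
E
```

```text
t: 12.53
ee_pos: [0.6274, -0.0541, 0.1367]
tool_rot: [-0.002, -0.041, 0.999, 0.001]
ft_force: [0.5, -1.0, -1.3]
gripper_width: 0.0251
t: 12.7
ee_pos: [0.6285, -0.0567, 0.1382]
tool_rot: [-0.001, -0.039, 0.999, 0.0]
ft_force: [-0.2, 0.1, -0.9]
gripper_width: 0.0249
d tool mm [-0.8  1.6 98.3]
scene 73 [ 0.638597   -0.05648711  0.17359345]
top 0 [nan nan nan]
wrist 4474 [ 0.6263996  -0.05606962  0.17318145]
  return np.nanmean(a, axis, out=out, keepdims=keepdims)
```

View pics/wrist4.png

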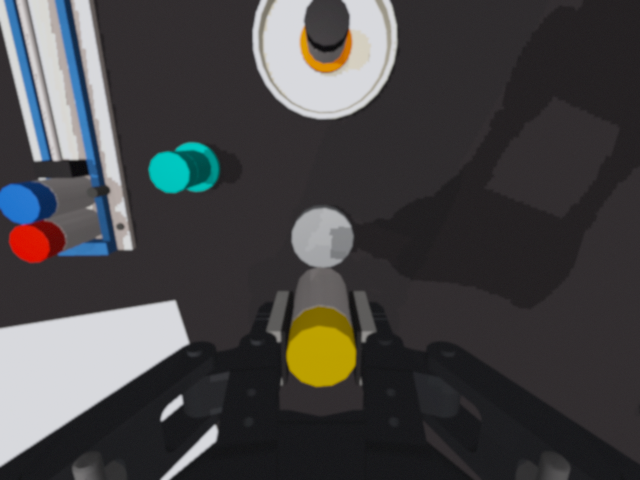

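View pics/scene4.png

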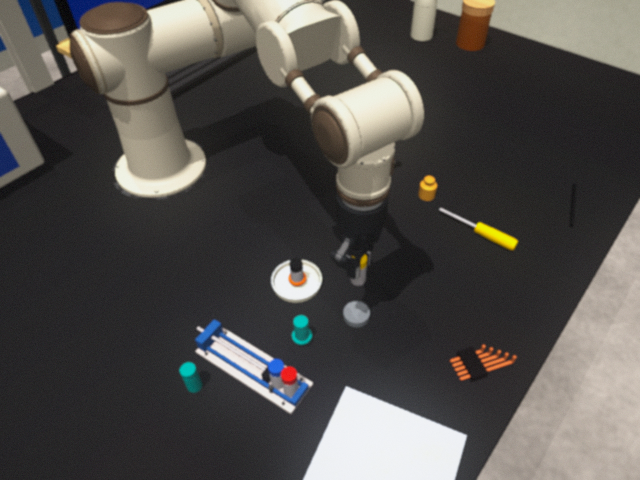

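Wrist: yellow held upright above the puck (322,237); red and blue have closed up in the feeder. Lowering.

```bash
python3 -m inch '[[0,0,0,-0.5,1.5,25,-1],[0,0,0,-0.5,1.5,55,-1],[0,0,0,-0.5,1.5,75,-1],[0,0,0,-0.5,1.5,88,-1],[0,0,0,-0.5,1.5,93,-1],[0,0,0,-0.5,1.5,93,-1],[0,0,0,-0.5,1.5,93,-1],[0,0,0,-0.5,1.5,93,-1]]'; python3 -c "
from h import *
go([.629,-.055,.0399])"
```

```text
t: 13.52
ee_pos: [0.6309, -0.0546, 0.0484]
tool_rot: [0.002, -0.04, 0.999, -0.001]
ft_force: [-0.1, -0.1, -0.6]
gripper_width: 0.0246
d tool mm [ 1.9 -0.3  8.5]
```

```bash
python3 -m inch '[[0,0,0,1,0,2,-1],[0,0,0,1,0,4,-1],[0,0,0,1,0,5.5,-1],[0,0,0,1,0,6,-1],[0,0,0,1,0,6,-1]]'; python3 -c "
from h import *
go([.629,-.055,.0399])"
```

```text
t: 13.93
ee_pos: [0.6282, -0.0541, 0.0402]
tool_rot: [-0.0, -0.04, 0.999, 0.0]
ft_force: [0.4, 0.1, -1.5]
gripper_width: 0.0251
d tool mm [-0.7 -1.   0.3]
```

```bash
python3 -m inch '[[0,0,0,-0.5,-0.7,0.4,-1],[0,0,0,-0.5,-0.7,0.8,-1],[0,0,0,-0.5,-0.7,0.8,-1],[0,0,0,-0.5,-0.7,0.8,-1]]'
```

```text
t: 14.27
ee_pos: [0.6291, -0.0549, 0.0399]
tool_rot: [0.0, -0.04, 0.999, -0.0]
ft_force: [-0.9, 0.5, 1.5]
gripper_width: 0.025
```

```bash
python3 -m inch '[[0,0,0,0,0,0,0.3],[0,0,0,0,0,0,0.3],[0,0,0,0,0,0,0.3],[0,0,0,0,0,0,0.3],[0,0,0,0,0,0,0.3]]'; python3 -m inch '[[0,0,0,0,0,-15,0.3],[0,0,0,0,0,-40,0.3],[0,0,0,0,0,-75,0.3],[0,0,0,0,-30,-110,0.3],[0,0,0,0,-65,-110,0.3],[0,0,0,3,-100,-110,0.3],[0,0,0,10,-125,-110,0.3],[0,0,0,10,-125,-110,0.3]]';python3 - <<'E'
from h import *
for n in ['top','scene','wrist']:
    c=camera_model(n);p,d=snapshot(n);cv2.imwrite(f'pics/{n}5.png',p[:,:,::-1])
    W=cloud(c,d);h=cv2.cvtColor(p,cv2.COLOR_RGB2HSV).astype(int);H,S,V=h[...,0],h[...,1],h[...,2]
    m=(W[...,2]>.058)&(W[...,2]<.08)&(W[...,0]>.3)
    for k,mm in {'yellow':(H>22)&(H<35)&(S>150),'red':((H<6)|(H>174))&(S>150),'blue':(H>105)&(H<125)&(S>150)}.items():
        w=W[mm&m]
        if len(w)>20: print(n,k,len(w),np.round(np.nanmedian(w,0),4))
s,M=tool();print(s['t'],s['ee_pos']);go([.633,-.2473,.10])
E
```

```text
t: 14.68
ee_pos: [0.629, -0.0548, 0.0395]
tool_rot: [0.0, -0.04, 0.999, -0.0]
ft_force: [0.0, -0.0, 0.1]
gripper_width: 0.0555
t: 15.35
ee_pos: [0.6283, -0.1856, 0.15]
tool_rot: [0.0, -0.038, 0.999, -0.001]
ft_force: [0.2, -0.6, 0.3]
gripper_width: 0.0555
top yellow 131 [ 0.6289 -0.0565  0.0744]
scene yellow 182 [ 0.6308 -0.0556  0.0753]
scene red 206 [ 0.6348 -0.2466  0.0665]
scene blue 184 [ 0.6079 -0.2487  0.0667]
wrist yellow 1429 [ 0.6285 -0.0574  0.074 ]
wrist red 1064 [ 0.6336 -0.2459  0.0654]
wrist blue 986 [ 0.6067 -0.2477  0.0654]
15.5 [ 0.62879047 -0.17984466  0.14924629]
d tool mm [  1.2 -67.6  49.2]
```

View pics/wrist5.png

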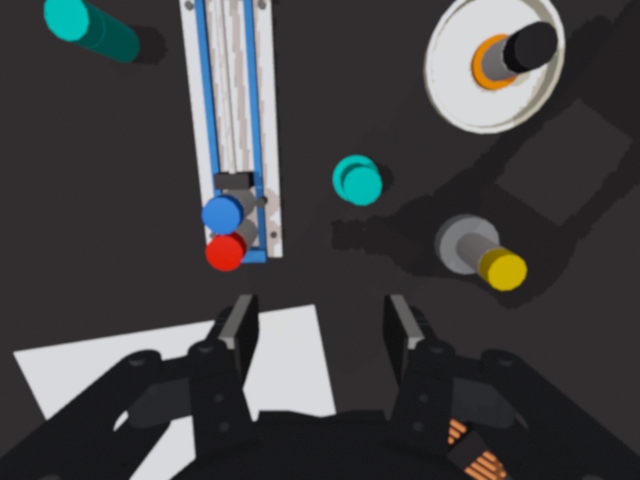

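Yellow stands centred on the puck (468,245)→cap (502,269); red (226,251) is at the end stop, blue (222,214) behind. Red next.

```bash
python3 -m inch '[[0,0,0,1,-35,0,0.3],[0,0,0,1,-67,10,0.3],[0,0,0,1,-67,30,0.3],[0,0,0,1,-67,46,0.3],[0,0,0,1,-67,46,0.3],[0,0,0,1,-67,46,0.3],[0,0,0,1,-67,46,0.3]]'; python3 -c "
from h import *
go([.633,-.2472,.031])"
```

```text
t: 16.08
ee_pos: [0.6341, -0.2461, 0.1046]
tool_rot: [0.001, -0.041, 0.999, -0.0]
ft_force: [0.8, 0.4, -0.6]
gripper_width: 0.0554
d tool mm [ 1.3 -1.  73.6]
```

```bash
python3 -m inch '[[0,0,0,0.5,-0.5,25,0.3],[0,0,0,0.5,-0.5,50,0.3],[0,0,0,0.5,-0.5,66,0.3],[0,0,0,0.5,-0.5,73,0.3],[0,0,0,0.5,-0.5,73,0.3],[0,0,0,0.5,-0.5,73,0.3],[0,0,0,0.5,-0.5,73,0.3]]'; python3 -m inch '[[0,0,0,0,0,0,-1],[0,0,0,0,0,0,-1],[0,0,0,0,0,0,-1],[0,0,0,0,0,0,-1],[0,0,0,0,0,0,-1],[0,0,0,0,0,0,-1],[0,0,0,0,0,0,-1],[0,0,0,0,0,0,-1]]'
```

```text
t: 16.67
ee_pos: [0.6344, -0.2483, 0.033]
tool_rot: [0.002, -0.04, 0.999, -0.001]
ft_force: [0.6, -0.0, -0.1]
gripper_width: 0.0552
t: 17.33
ee_pos: [0.6337, -0.2481, 0.032]
tool_rot: [0.001, -0.04, 0.999, -0.001]
ft_force: [-1.2, 0.5, 6.5]
gripper_width: 0.0246
```

```bash
python3 -m inch '[[0,0,0,0,0,-8,-1],[0,0,0,0,0,-20,-1],[0,0,0,0,0,-45,-1],[0,0,0,0,0,-75,-1],[0,0,0,0,0,-105,-1],[0,0,0,0,0,-120,-1],[0,0,0,0,0,-120,-1],[0,0,0,0,0,-120,-1]]'; python3 -c "
from h import *
go([.629,.0087,.15])"
```

```text
t: 18.0
ee_pos: [0.6333, -0.2479, 0.1518]
tool_rot: [0.001, -0.04, 0.999, -0.001]
ft_force: [0.4, 0.0, -1.5]
gripper_width: 0.0247
d tool mm [-16.3 256.1   1.5]
```

```bash
python3 -m inch '[[0,0,0,-2,34,0,-1],[0,0,0,-4,70,0,-1],[0,0,0,-7,106,0,-1],[0,0,0,-9,142,0,-1],[0,0,0,-11,178,0,-1],[0,0,0,-13,214,0,-1],[0,0,0,-16,256,0,-1],[0,0,0,-16,256,0,-1]]';python3 -m inch '[[0,0,0,0,0,0,-1],[0,0,0,0,0,0,-1],[0,0,0,0,0,0,-1]]'; python3 - <<'E'
from h import *
go([.629,.0087,.026])
E
```

```text
t: 18.67
ee_pos: [0.6258, 0.0164, 0.1476]
tool_rot: [-0.003, -0.043, 0.999, 0.002]
ft_force: [-0.8, -0.6, -0.7]
gripper_width: 0.0246
t: 18.92
ee_pos: [0.6277, 0.0077, 0.1493]
tool_rot: [-0.001, -0.039, 0.999, 0.0]
ft_force: [0.6, -0.3, -1.1]
gripper_width: 0.0249
d tool mm [ -1.6   0.9 123.3]
```

```bash
python3 -m inch '[[0,0,0,-0.5,1,25,-1],[0,0,0,-0.5,1,55,-1],[0,0,0,-0.5,1,85,-1],[0,0,0,-0.5,1,105,-1],[0,0,0,-0.5,1,115,-1],[0,0,0,-0.5,1,117,-1],[0,0,0,-0.5,1,117,-1],[0,0,0,-0.5,1,117,-1]]'; python3 -m inch '[[0,0,0,0,0,0,-1],[0,0,0,0,0,0,-1]]';python3 -c "
from h import *
go([.629,.0087,.026])"
```

```text
t: 19.58
ee_pos: [0.6301, 0.0091, 0.0353]
tool_rot: [0.001, -0.04, 0.999, -0.0]
ft_force: [-1.2, -0.5, -0.3]
gripper_width: 0.0248
t: 19.75
ee_pos: [0.6301, 0.0096, 0.0354]
tool_rot: [0.002, -0.04, 0.999, -0.0]
ft_force: [0.0, 0.7, -1.4]
gripper_width: 0.0247
d tool mm [ 1.2 -0.8  9.4]
```

```bash
python3 -m inch '[[0,0,0,0.5,-0.8,3,-1],[0,0,0,0.5,-0.8,6,-1],[0,0,0,0.5,-0.8,8,-1],[0,0,0,0.5,-0.8,8.5,-1],[0,0,0,0.5,-0.8,8.5,-1],[0,0,0,0.5,-0.8,8.5,-1]]'; python3 -c "
from h import *
go([.629,.0087,.026])"
```

```text
t: 20.25
ee_pos: [0.6286, 0.009, 0.026]
tool_rot: [0.0, -0.04, 0.999, -0.0]
ft_force: [-2.7, -0.0, 5.3]
gripper_width: 0.0251
d tool mm [-0.4 -0.4 -0. ]
```

```bash
python3 -m inch '[[0,0,0,0,0,-0.5,-1],[0,0,0,0,0,-0.5,0.2],[0,0,0,0,0,-0.5,0.2],[0,0,0,0,0,-0.5,0.2],[0,0,0,0,0,-0.5,0.2],[0,0,0,0,0,-0.5,0.2]]'; python3 -m inch '[[0,0,0,0,0,-15,0.2],[0,0,0,0,0,-40,0.2],[0,0,0,0,0,-75,0.2],[0,0,0,0,0,-110,0.2],[0,0,0,0,-30,-125,0.3],[0,0,0,3,-65,-125,0.3],[0,0,0,8,-100,-125,0.3],[0,0,0,10,-130,-125,0.3]]';python3 - <<'E'
from h import *
for n in ['top','scene','wrist']:
    c=camera_model(n);p,d=snapshot(n);cv2.imwrite(f'pics/{n}6.png',p[:,:,::-1])
    W=cloud(c,d);h=cv2.cvtColor(p,cv2.COLOR_RGB2HSV).astype(int);H,S,V=h[...,0],h[...,1],h[...,2]
    m=(W[...,2]>.055)&(W[...,2]<.08)&(W[...,0]>.3)
    for k,mm in {'yellow':(H>22)&(H<35)&(S>150),'red':((H<6)|(H>174))&(S>150),'blue':(H>105)&(H<125)&(S>150)}.items():
        w=W[mm&m]
        if len(w)>20: print(n,k,len(w),np.round(np.nanmedian(w,0),4))
s,M=tool();print(s['t'],s['ee_pos']);go([.633,-.2473,.10])
E
```

```text
t: 20.75
ee_pos: [0.6284, 0.0091, 0.0255]
tool_rot: [0.0, -0.04, 0.999, 0.0]
ft_force: [0.5, 0.0, 1.3]
gripper_width: 0.0511
t: 21.42
ee_pos: [0.6286, -0.1233, 0.1511]
tool_rot: [0.0, -0.04, 0.999, -0.0]
ft_force: [0.6, -0.7, -1.1]
gripper_width: 0.0556
top red 134 [0.6265 0.0088 0.0593]
top blue 75 [ 0.6312 -0.2513  0.0653]
scene yellow 181 [ 0.6313 -0.0553  0.0752]
scene red 138 [0.6292 0.0098 0.0606]
scene blue 213 [ 0.6346 -0.2473  0.0664]
wrist yellow 1277 [ 0.6286 -0.0559  0.0742]
wrist red 1031 [0.6284 0.0085 0.0593]
wrist blue 876 [ 0.6316 -0.2436  0.0651]
21.5667 [ 0.62851586 -0.12357315  0.15040724]
d tool mm [   5.  -123.7   50.4]
```

View pics/wrist6.png

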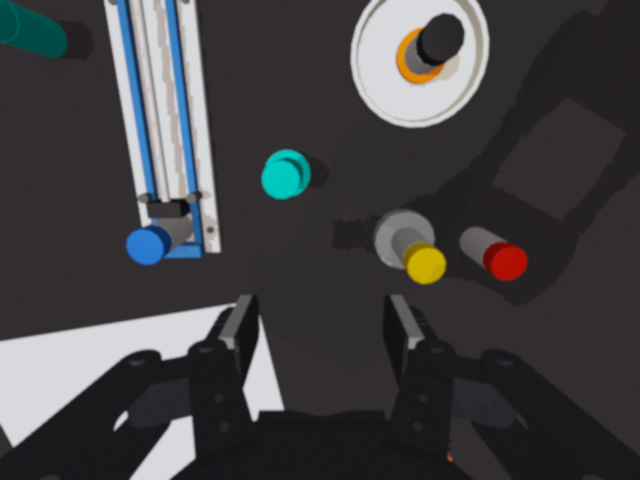

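Red (507,260) stands left of yellow-on-puck (426,264), about 64 mm apart; blue (148,245) is at the end stop.

```bash
python3 -m inch '[[0,0,0,1,-35,0,0.3],[0,0,0,2,-70,0,0.3],[0,0,0,3,-105,10,0.3],[0,0,0,5,-123,30,0.3],[0,0,0,5,-123,46,0.3],[0,0,0,5,-123,46,0.3],[0,0,0,5,-123,46,0.3],[0,0,0,5,-123,46,0.3]]'; python3 -c "
from h import *
go([.633,-.2475,.031])"
```

```text
t: 22.23
ee_pos: [0.6343, -0.2431, 0.1055]
tool_rot: [0.0, -0.041, 0.999, -0.0]
ft_force: [0.2, 0.2, 0.7]
gripper_width: 0.0554
d tool mm [ 1.8 -4.2 74.5]
```

```bash
python3 -m inch '[[0,0,0,0.5,-2.5,25,0.3],[0,0,0,0.5,-2.5,50,0.3],[0,0,0,0.5,-2.5,66,0.3],[0,0,0,0.5,-2.5,73,0.3],[0,0,0,0.5,-2.5,73,0.3],[0,0,0,0.5,-2.5,73,0.3],[0,0,0,0.5,-2.5,73,0.3],[0,0,0,0.5,-2.5,73,0.3]]'
```

```text
t: 22.9
ee_pos: [0.6347, -0.2474, 0.0338]
tool_rot: [0.002, -0.04, 0.999, -0.001]
ft_force: [0.5, -0.2, 0.4]
gripper_width: 0.0552
```

```bash
python3 -m inch '[[0,0,0,1.5,0,2,0.3],[0,0,0,1.5,0,2,0.3],[0,0,0,1.5,0,2,-1],[0,0,0,1.5,0,2,-1],[0,0,0,1.5,0,2,-1],[0,0,0,1.5,0,2,-1],[0,0,0,1.5,0,2,-1],[0,0,0,1.5,0,2,-1]]';python3 -m inch '[[0,0,0,0,0,0,-1],[0,0,0,0,0,0,-1],[0,0,0,0,0,0,-1]]'
```

```text
t: 23.57
ee_pos: [0.6319, -0.2471, 0.0298]
tool_rot: [0.0, -0.04, 0.999, -0.0]
ft_force: [-1.2, -0.3, 1.9]
gripper_width: 0.0248
t: 23.82
ee_pos: [0.6319, -0.2471, 0.0298]
tool_rot: [0.0, -0.04, 0.999, -0.0]
ft_force: [-2.1, -0.2, 4.0]
gripper_width: 0.0247
```

```bash
python3 -m inch '[[0,0,0,0,0,-8,-1],[0,0,0,0,0,-20,-1],[0,0,0,0,0,-45,-1],[0,0,0,0,0,-75,-1],[0,0,0,0,0,-105,-1],[0,0,0,0,0,-130,-1],[0,0,0,0,0,-130,-1],[0,0,0,0,0,-130,-1]]'; python3 -c "
from h import *
go([.4945,.3095,.16])"
```

```text
t: 24.48
ee_pos: [0.633, -0.2474, 0.1624]
tool_rot: [0.002, -0.04, 0.999, -0.001]
ft_force: [0.1, 0.3, -1.8]
gripper_width: 0.0249
d tool mm [ 93.4 566.3   0.6]
```

```bash
python3 -m inch '[[0,0,0,3,20,0,-1],[0,0,0,8,50,0,-1],[0,0,0,14,86,0,-1],[0,0,0,20,122,0,-1],[0,0,0,26,158,0,-1],[0,0,0,32,194,0,-1],[0,0,0,38,230,0,-1],[0,0,0,44,266,0,-1]]';python3 -m inch '[[0,0,0,6,36,0,-1],[0,0,0,12,72,0,-1],[0,0,0,18,108,0,-1],[0,0,0,24,144,0,-1],[0,0,0,30,180,0,-1],[0,0,0,36,216,0,-1],[0,0,0,40,240,0,-1],[0,0,0,43,260,0,-1]]'; python3 -m inch '[[0,0,0,0,0,0,-1],[0,0,0,0,0,0,-1],[0,0,0,0,0,0,-1]]';python3 - <<'E'
from h import *
n='wrist';c=camera_model(n);p,d=snapshot(n);cv2.imwrite(f'pics/{n}7.png',p[:,:,::-1])
W=cloud(c,d)
for nm,(x,y) in dict(br=(.56,.312),ch=(.43,.307)).items():
    w=W[(np.hypot(W[...,0]-x,W[...,1]-y)<.03)&(W[...,2]>.042)&(W[...,2]<.06)]
    if len(w)>10: print(nm,len(w),np.nanmedian(w,0),cv2.minEnclosingCircle(w[:,:2].astype(np.float32)*1000))
go([.4945,.3095,.0238])
E
```

```text
t: 25.15
ee_pos: [0.5644, 0.0166, 0.1574]
tool_rot: [-0.002, -0.04, 0.999, 0.001]
ft_force: [0.2, 1.1, -0.8]
gripper_width: 0.025
t: 25.82
ee_pos: [0.5004, 0.2723, 0.1574]
tool_rot: [-0.002, -0.041, 0.999, -0.0]
ft_force: [-0.1, -0.8, -0.6]
gripper_width: 0.0247
t: 26.07
ee_pos: [0.5022, 0.2696, 0.1582]
tool_rot: [-0.001, -0.04, 0.999, -0.001]
ft_force: [-0.6, -0.6, -1.8]
gripper_width: 0.025
br 16 [0.54879562 0.31349604 0.04682543] ((548.8796997070312, 314.280517578125), 2.897493600845337)
ch 915 [0.43016201 0.30709399 0.04996506] ((430.3781433105469, 307.6197509765625), 11.89769458770752)
d tool mm [  4.7  40.8 134.7]
```

View pics/wrist7.png

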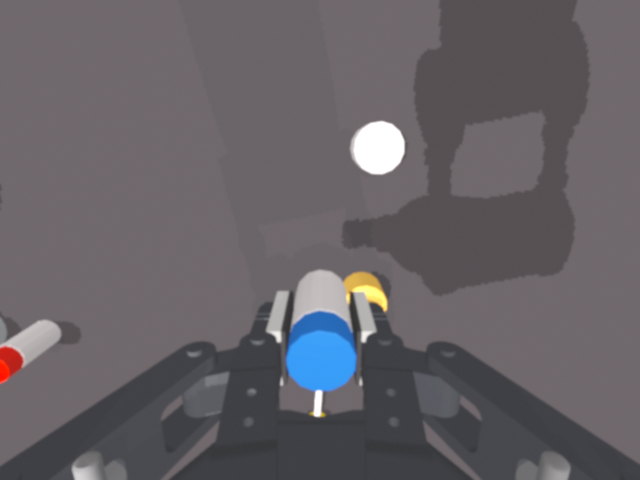

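Wrist: blue held, chrome at (378,148), brass partly hidden at (365,292). Moving the remaining 41 mm to the midpoint, then down.

```bash
python3 -m inch '[[0,0,0,2,20,0,-1],[0,0,0,4,40,0,-1],[0,0,0,4,41,0,-1],[0,0,0,4,41,25,-1],[0,0,0,4,41,50,-1],[0,0,0,4,41,55,-1],[0,0,0,4,41,55,-1],[0,0,0,4,41,55,-1]]';python3 -c "
from h import *
go([.4948,.3096,.0238])"
```

```text
t: 26.78
ee_pos: [0.4962, 0.3102, 0.1051]
tool_rot: [0.0, -0.04, 0.999, -0.0]
ft_force: [1.5, 0.2, -1.0]
gripper_width: 0.025
d tool mm [ 1.5 -0.5 81.3]
```

```bash
python3 -m inch '[[0,0,0,1,0,20,-1],[0,0,0,1,0,45,-1],[0,0,0,1,0,62,-1],[0,0,0,1,0,72,-1],[0,0,0,1,0,74,-1],[0,0,0,1,0,74,-1],[0,0,0,1,0,74,-1],[0,0,0,1,0,74,-1]]';python3 -c "
from h import *
go([.4948,.3096,.0238])"
```

```text
t: 27.45
ee_pos: [0.4962, 0.3113, 0.0324]
tool_rot: [0.002, -0.04, 0.999, 0.0]
ft_force: [0.6, -0.9, -1.2]
gripper_width: 0.025
d tool mm [ 1.5 -1.6  8.6]
```

```bash
python3 -m inch '[[0,0,0,0.5,-1.2,2,-1],[0,0,0,0.5,-1.2,4,-1],[0,0,0,0.5,-1.2,6,-1],[0,0,0,0.5,-1.2,7.3,-1],[0,0,0,0.5,-1.2,7.3,-1],[0,0,0,0.5,-1.2,7.3,-1]]';python3 -c "
from h import *
go([.4948,.3096,.0238])"
```

```text
t: 27.95
ee_pos: [0.4945, 0.3096, 0.0238]
tool_rot: [0.0, -0.04, 0.999, -0.0]
ft_force: [-2.3, -2.4, 5.5]
gripper_width: 0.0251
d tool mm [-0.3 -0.  -0. ]
```

```bash
python3 -m inch '[[0,0,0,0,0,-0.5,-1],[0,0,0,0,0,-0.5,0.2],[0,0,0,0,0,-0.5,0.2],[0,0,0,0,0,-0.5,0.2],[0,0,0,0,0,-0.5,0.2],[0,0,0,0,0,-0.5,0.2]]'; python3 -m inch '[[0,0,0,0,0,-15,0.2],[0,0,0,0,0,-40,0.2],[0,0,0,0,0,-75,0.2],[0,0,0,0,0,-110,0.2],[0,0,0,0,0,-140,0.2],[0,0,0,30,0,-170,0.3],[0,0,0,60,0,-180,0.3],[0,0,0,90,0,-180,0.3]]';python3 -m inch '[[0,0,0,30,-20,0,0.3],[0,0,0,60,-50,0,0.3],[0,0,0,60,-80,0,0.3],[0,0,0,60,-110,0,0.3],[0,0,0,60,-130,0,0.3],[0,0,0,60,-130,0,0.3]]';python3 - <<'E'
from h import *
for n in ['top','scene','wrist']:
    c=camera_model(n);p,d=snapshot(n);cv2.imwrite(f'pics/{n}8.png',p[:,:,::-1])
    W=cloud(c,d);h=cv2.cvtColor(p,cv2.COLOR_RGB2HSV).astype(int);H,S,V=h[...,0],h[...,1],h[...,2]
    m=(W[...,2]>.055)&(W[...,2]<.08)&(W[...,0]>.3)
    for k,mm in {'yellow':(H>22)&(H<35)&(S>150),'red':((H<6)|(H>174))&(S>150),'blue':(H>105)&(H<125)&(S>150),'black':V<60}.items():
        w=W[mm&m]
        if len(w)>20: print(n,k,len(w),np.round(np.nanmedian(w,0),4))
    for nm,(x,y) in dict(br=(.56,.312),ch=(.43,.307)).items():
        w=W[(np.hypot(W[...,0]-x,W[...,1]-y)<.03)&(W[...,2]>.042)&(W[...,2]<.055)]
        if len(w)>10: print(nm,len(w),np.nanmedian(w,0),cv2.minEnclosingCircle(w[:,:2].astype(np.float32)*1000))
s,M=tool();print(s['t'],s['ee_pos'])
E
```

```text
t: 28.45
ee_pos: [0.4943, 0.3096, 0.0237]
tool_rot: [-0.0, -0.04, 0.999, -0.0]
ft_force: [-0.3, -0.3, -0.5]
gripper_width: 0.0511
t: 29.12
ee_pos: [0.4058, 0.3031, 0.2078]
tool_rot: [0.003, -0.04, 0.999, 0.001]
ft_force: [-0.9, 0.4, -0.1]
gripper_width: 0.0552
t: 29.62
ee_pos: [0.3554, 0.1654, 0.2039]
tool_rot: [0.001, -0.038, 0.999, -0.001]
ft_force: [-0.7, 0.1, 0.7]
gripper_width: 0.0556
top yellow 137 [ 0.6278 -0.0547  0.0744]
top red 133 [0.6268 0.0088 0.0594]
top blue 146 [0.4954 0.3088 0.0591]
top black 43 [ 0.4914 -0.0619  0.0633]
br 121 [0.55770796 0.30975492 0.04984739] ((558.6284790039062, 310.4964599609375), 11.93943977355957)
scene yellow 184 [ 0.6303 -0.0557  0.0753]
scene red 138 [0.6293 0.0099 0.0608]
scene blue 91 [0.4978 0.3089 0.0612]
scene black 122 [ 0.492  -0.0651  0.0645]
br 77 [0.56055688 0.31155058 0.05169826] ((560.5255737304688, 314.3707275390625), 13.443829536437988)
ch 68 [0.43169708 0.30672552 0.05133805] ((429.6983337402344, 309.40850830078125), 13.028512954711914)
wrist red 401 [0.6265 0.011  0.0595]
wrist black 150 [ 0.4833 -0.0541  0.0587]
ch 479 [0.42833238 0.3059851  0.04980781] ((429.9576110839844, 306.95941162109375), 12.305586814880371)
29.7667 [0.35528774 0.16819789 0.20388538]
```

View pics/scene8.png

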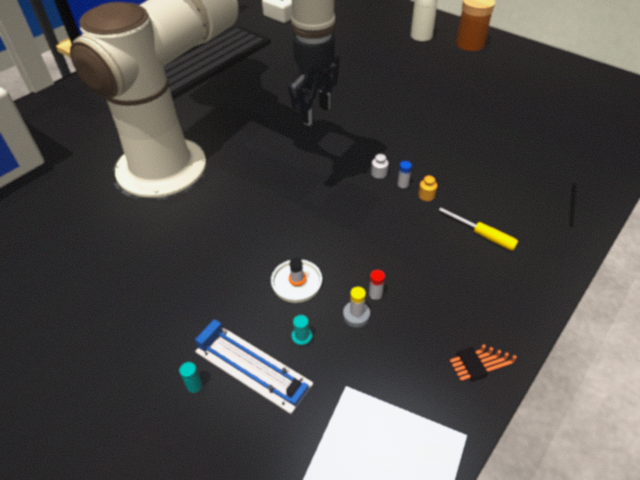

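View pics/top8.png

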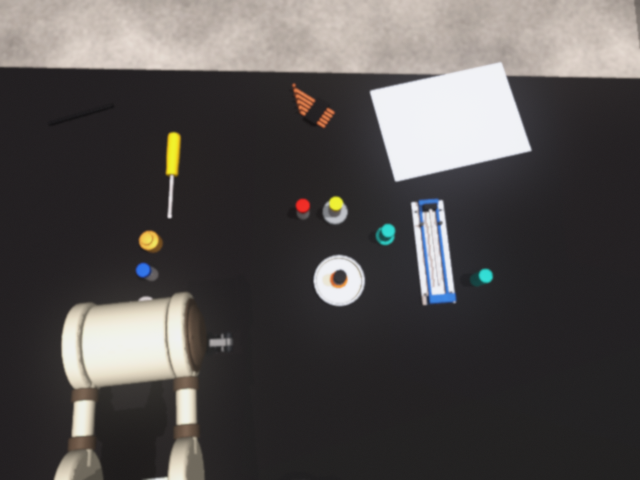

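Scene: blue (404,175) between chrome (380,167) and brass (428,188), red (377,285) left of the puck, yellow on the puck (358,305), collared in the dish (297,275). All upright, and nothing else has moved.

```bash
python3 -m inch '[[0,0,0,0,0,0,0.3],[0,0,0,0,0,0,0.3]]'; python3 -c "
from bench import *
print(job_done())"
```

```text
t: 29.93
ee_pos: [0.3551, 0.1687, 0.2037]
tool_rot: [-0.0, -0.041, 0.999, 0.0]
ft_force: [0.3, 0.4, -0.9]
gripper_width: 0.0554
the job is handed in; nothing more can be done
None
```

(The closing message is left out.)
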